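Drip tray back into the glass grinder

ROBOT

A 7-joint arm with a two-finger parallel gripper is mounted at the origin on the work surface. World frame = base frame: x ahead of the robot, y to its left, z up, the work surface at z = 0. Lengths are in mm, angles in rad, forces in N, time in s.
With the tool pointing down it reaches from about 400 to 875 mm from the base axis. Payload 4.4 kg.
Tool frame: the origin (TCP) lies at the very end of the fingers, on their centre line; the grasp point (between the pads) lies 19 mm behind it; z points along the fingers, y is the line along which they close (so a half turn about z gives the same grasp; the last joint's range is limited). The gripper opens to 85 mm and grips with 20 to 120 N. Pads are 22 mm wide; open, the fingers measure 114 mm over their backs; the gripper's body (76 mm by 85 mm) begins 54 mm behind the grasp point. The pads swing forward as they close: fully open they stand 13 mm farther back than shut.
Start: joints at [-0.066, 0.628, 0.038, 1.517, -0.027, 0.996, -0.02], TCP at [650.014, 0.027, 231.313] pointing down, gripper open.
Joint ranges: [-3.06, 3.06], [-0.37, 2.12], [-1.25, 1.32], [0.18, 2.47], [-1.1, 4.24], [0.23, 1.98], [-2.94, 2.94]. Speed limits (rad/s): [2.57, 2.57, 3.14, 3.14, 3.14, 3.14, 3.14].

INTERFACE

Orientations are given as [roll, pitch, yaw] about the fixed x, y, z axes, in that order (R = Rz(yaw) Ry(pitch) Rx(roll)).
In Python, from cell import ctrl gives the robot as it stands.
- The arm moves only by the tool step_arm, never from a script. Its argument "series" is a list that holds one entry, the list of rows, each a list of 7 numbers: the turn, a rotation vector about the tool's x, y, z as a fraction of full scale, then the shift along the tool's x, y, z as a fraction of full scale, then the closure, from 0 (fully open) to 1 (shut). In form: [[[ax, ay, az, tx, ty, tz, gripper], ...]]. A call has 1 to 12 rows; each row shifts and turns the commanded pose from where the row before left it, along the tool's axes as they then stand; what a row does not reach is not made up. Full scale, the value 1, is 150 mm for a shift and 45 degrees for a turn. A row lasts 1/10 s, in which the tool goes at most 50 mm and 8.59 degrees, less where a joint would pass 70% of its speed; a pose out of reach is approached as far as the arm can. A call with a number of a shift or a turn outside -1 to 1 is refused whole. A call with a gripper value outside its range is refused whole. The fingers move at their own pace and stop on an object; the grip force is fixed at half the most. Time passes only in rows, so rows that do not move let the fingers close. It gives the time, the measured TCP pose, the force, the opening and the grip force at its end, in the units of the state.
- ctrl.read_state(): the state, without advancing time (a new reading comes with each control period).
- ctrl.get_image(name): name is "scene" or "side" or "wrist"; returns a dict with "img" (480x640x3 uint8, red, green, blue), "fx", "fy", "cx", "cy" (pixels), "R" (3x3) and "t" (3): a world point X has camera coordinates R X + t. Camera axes: x right, y down, z forward; pixel columns grow to the right and rows downward; lengths in mm; the calibration is good to about 2 mm. A picture is of the moment at which its call begins. There is no depth.
- ctrl.finish_job(): hands the job in; it is judged then, once.
Trained networks look in a picture, given as the dict that the camera call returned (one of the last four; its "shot" number tells which), for a name from the list of things; names that differ only in an ending like _2 or _b are one class to them, and where a whole thing is asked for, a point or a joint stands for the part that bears it (a point fixed in the world has none). Each returns a list of dicts, best first, with "score" (0 to 1); they miss things now and then, are a little off and sometimes report something else, mostly with a low value. They report only what shows in the picture. A call takes as long as a camera call. They do not tell look-alikes from the thing itself.
- ctrl.recognise(picture, thing): "centre" ([column, row] in pixels, amid what is visible of it).
The state is a dict: "clock": time; "qpos": joint angles; "qd": joint speeds; "tau": joint torques, N m; "eef_pos": TCP position; "tool_rot": TCP orientation; "force": force on the tool from outside, world axes, zero at the start; "torque": the same for the moment, N m; "width": finger opening in mm; "gripper_force": force on a finger pad.
Only numpy, scipy, OpenCV 4.12 (cv2) and the standard library are available. Lean on these libraries where they do the work, as an engineer would, in place of code of your own. Each camera call takes 0.05 s, during which the arm holds its last target. There are 200 camera calls.

TASK

The emptied drip tray of the red glass grinder lies on the bench mat. Slide it, nose first, back into the bay under the grinder: find the runners inside by feel with the tray's sides, without forcing or jamming it, and push it past the spring catch until it is fully home against the stop. Let go of it, and leave everything else on the bench alone.

Things in the scene. Friction and masses are not known exactly. Their poses are not given: they have to be found in the camera images.
- grinder: Glass grinder fixed to the bench: red housing 236 mm deep, 224 mm wide, white gridded deck 128 mm above the mat, brass bit, clear splash guard at the rear (top 215 mm). Origin on the mat (3 mm above the table) under the middle of the bay mouth, in the plane of the front face; x runs into the bay (housing at x 0 to 236 mm, y -112 to 112 mm), z up.
- bay_mouth (a point): Middle of the bay mouth on the mat; same point and axes as the grinder's origin. The bay is a slot 168 mm wide and 46 mm high at the foot of the front face; its floor is the mat itself.
- bay_middle (a point): Middle of the bay, 76 mm behind the mouth, 16 mm up. Out of sight inside, two parallel runners 131.6 mm apart (1.6 mm wider than the tray) run along x from 34 to 128 mm behind the front face; from 6 to 34 mm they flare open, 14 mm each. The pair is clamped in slotted holes: up to 11 mm off the middle to either y side, differently each time, so it can only be found by touch.
- bay_stop (a point): Middle of the flat, rigid stop that ends the bay, 130 mm behind the mouth along x, 16 mm above the mat. A spring ball catch in the +y runner resists the tray from about 18 mm before home, most about 12 to 8 mm before home (some 4 to 11 N of push), then eases until the stop is felt.
- tray: Drip tray, loose on the mat, about 220 g: steel pan 160 mm long (x), 130 mm wide over its side ribs, 32 mm high, nose corners rounded (radius 8 mm), with a red pull grip at its other end. Origin under the middle of the pan, on its underside; x points to the nose at x = 80 mm, z up. When home its nose touches the stop, and 30 mm of pan and the grip stay outside. Drags on the mat with 1 to 2 N.
- tray_nose (a point): middle of the tray's nose edge, 80 mm ahead of the tray's origin along x, 16 mm above its underside; axes as the tray's
- tray_grip (a point): Middle of the red grip, 117 mm behind the tray's origin, 28 mm above its underside; axes as the tray's. The grip is a straight flat-sided bar 14 mm thick (y), from 84 to 138 mm behind the tray's origin, 14 to 40 mm above the mat; pinch it from above, fingers either side.
- flux_bottle: bystander: clear flux bottle, 42 mm across, 115 mm high, origin under its middle; leave alone
- solder_spool: bystander: spool of solder, 54 mm across, 46 mm high, origin under its middle; leave alone
- pin_pot: bystander: blue pot for pins, 64 mm across, 60 mm high, origin under its middle; leave alone
- glass_offcut: bystander: amber glass offcut 90 x 60 x 5 mm lying flat, origin under its middle; leave alone
- glass_cutter: bystander: glass cutter 150 mm long with wooden handle lying on the mat, origin under its middle; leave alone
Things that resemble listed ones, but are neither listed nor needed, are in the scene too. Of the things that look like the tray, take the one that is farthest to the robot's right at the start.

How it is judged (in metres and radians):
On the way, in this order (a step that is already met when the one before it is completed fails the run):
1. the tray's nose is inside the bay mouth, the tray flat on the mat and pointing in (x of tray_nose in the frame of bay_mouth between 0.03 and 0.11 m and z of tray_nose in the frame of bay_mouth below 0.026 m and angle between the x axis of tray and the x axis of grinder, either way round below 0.15 rad), for 0.1 s.
2. the tray is home against the stop (x of tray_nose in the frame of bay_mouth above 0.1275 m), for 0.2 s.
At the end, for the whole second after the job is handed in: The tray sits in the bay with its nose within 2.5 mm of the stop, straight (within 0.03 rad), flat on the mat and at rest (x of tray_nose in the frame of bay_mouth above 0.1275 m and z of tray_nose in the frame of bay_mouth below 0.019 m and angle between the x axis of tray and the x axis of grinder, either way round below 0.03 rad and angle between tray's own z axis and vertical below 0.03 rad and linear speed of tray below 0.01 m/s); the robot touches nothing.
It fails at once if the tray is forced: more than 25 N between tray and grinder (contact force between tray and grinder above 25 N).
It fails at once if the robot pushes on the grinder (more than 10 N) (contact force between any of the arm, the fingers and grinder above 10 N).
It fails at once if a bystander is moved by more than 20 mm (distance of any of flux_bottle, solder_spool, pin_pot, glass_offcut, glass_cutter from where it was at the start of the episode above 0.02 m).
It also fails if it takes over 70 s, if anything falls off the work surface, if the arm or the gripper's body presses on something with over 40 N, if the wrist force passes 120 N, or if a joint passes its speed limit or range.

## Working session

There is one attempt and no reset: what is moved stays moved. The work goes in short steps, Python scripts to look and compute and a tool call to move; the robot and the scene stay as the last step left them, time stands still between calls to the robot, and variables do not carry over. Pictures are saved under pics/ and viewed, at most 10 in all, crops included, and the job is handed in when it is done.

Besides the shell and the picture viewer there is one more tool, called after ">>>" as a command line: name --argument value ..., lists and objects as JSON in quotes. step_arm: Moves the arm, as the interface text tells. Shift numbers are shares of 150 mm and turn numbers shares of 45 degrees, none past 1 either way. Its arguments: {"type":"object","properties":{"series":{"type":"array","items":{"type":"array","items":{"type":"array","items":{"type":"number","minimum":-1,"maximum":1}}}}},"required":["series"]}

```bash
mkdir -p pics; ls; python3 - <<'E'
from cell import ctrl
import cv2,pickle
s=ctrl.read_state(); print({k:s[k] for k in('clock','eef_pos','tool_rot','force','width')})
for n in('scene','side'):
    p=ctrl.get_image(n); pickle.dump(p,open(n+'.pkl','wb')); cv2.imwrite(f'pics/{n}0.png',p['img'][:,:,::-1])
    print(n,p['fx'],p['R'],p['t'])
    for th in('tray','tray_grip','tray_nose','grinder','flux_bottle','solder_spool','pin_pot','glass_offcut','glass_cutter'):
        print(th,[(r['centre'],round(r['score'],2)) for r in ctrl.recognise(p,th)])
E
```

```text
pics
{'clock': 0.0, 'eef_pos': array([6.49364133e+02, 3.91780285e-03, 2.30379026e+02]), 'tool_rot': array([-3.13966789e+00,  4.91492396e-05,  1.57077507e+00]), 'force': array([-0.23665481,  0.45871024, -0.11383711]), 'width': 85.58127667949444}
scene 436.1786165119594 [[ 0.78891521  0.61449671  0.00256815]
 [ 0.53212324 -0.68105873 -0.50299489]
 [-0.30733964  0.39818689 -0.86428557]] [-389.54152284 -383.28925063 1248.2937931 ]
tray [([462.2, 178.5], 0.89), ([287.1, 237.5], 0.63)]
tray_grip [([284.3, 236.7], 0.78), ([469.4, 179.5], 0.73)]
tray_nose [([287.5, 237.1], 0.82), ([463.7, 177.3], 0.8)]
grinder [([348.9, 122.8], 0.71)]
flux_bottle [([377.2, 288.6], 0.61)]
solder_spool [([421.4, 232.5], 0.83), ([286.1, 238.0], 0.4)]
pin_pot [([166.5, 305.1], 0.63)]
glass_offcut [([185.4, 379.9], 0.55)]
glass_cutter [([219.8, 310.8], 0.96)]
side 508.81158438196576 [[-0.999149   -0.03901976  0.0133694 ]
 [-0.03753401  0.72573352 -0.68695128]
 [ 0.01710205 -0.68686849 -0.72658049]] [ 610.59027089  157.49122474 1224.1437583 ]
tray [([361.8, 251.3], 0.93), ([238.0, 404.9], 0.62)]
tray_grip [([238.6, 399.4], 0.77), ([358.6, 253.5], 0.69), ([383.2, 366.0], 0.54)]
tray_nose [([357.5, 255.3], 0.83), ([239.4, 401.9], 0.6)]
grinder [([383.9, 364.2], 0.94)]
flux_bottle [([263.2, 242.8], 0.96)]
solder_spool [([254.3, 304.1], 0.87)]
pin_pot [([385.3, 180.3], 0.86)]
glass_offcut [([340.6, 167.2], 0.89)]
glass_cutter []
```

View pics/scene0.png

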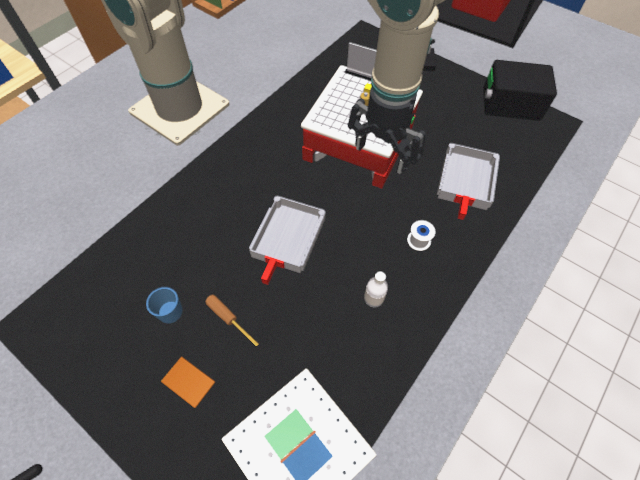

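View pics/side0.png

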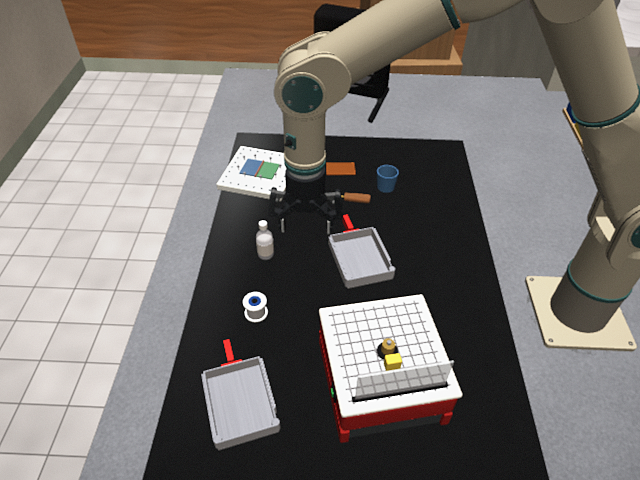

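Two tray look-alikes are visible: A at scene (287,237) / side (361,251), and B at scene (469,178) / side (238,405). +y (robot's left) runs downwards in the side view, so A has the smaller y and is the one farthest right. I'll confirm it by number and in one crop.

```bash
cat > h.py <<'E'
import numpy as np,cv2
from scipy.optimize import minimize
def K(p): return np.array([[p['fx'],0,p['cx']],[0,p['fy'],p['cy']],[0,0,1]])
def proj(p,X):
    c=np.atleast_2d(X)@np.array(p['R']).T+p['t']; u=c@K(p).T; return u[:,:2]/u[:,2:]
def unproj(p,uv,z):
    R=np.array(p['R']); C=-R.T@p['t']; d=R.T@np.linalg.inv(K(p))@np.array([*uv,1]); return C+d*(z-C[2])/d[2]
def topdown(p,z,x0,x1,y0,y1,s=1.5):  # rectified: column = (x-x0)*s, row = (y1-y)*s
    w=np.array([[x0,y0,z],[x1,y0,z],[x1,y1,z],[x0,y1,z]],float)
    d=np.float32([[(a-x0)*s,(y1-b)*s] for a,b,_ in w])
    H=cv2.getPerspectiveTransform(np.float32(proj(p,w)),d)
    return cv2.warpPerspective(p['img'],H,(int((x1-x0)*s),int((y1-y0)*s)))
def greymask(p,uv):
    h=cv2.cvtColor(p['img'],cv2.COLOR_RGB2HSV); m=((h[...,1]<60)&(h[...,2]>70)).astype(np.uint8)
    m=cv2.morphologyEx(m,cv2.MORPH_CLOSE,np.ones((3,3)))
    n,l=cv2.connectedComponents(m); k=l[int(uv[1]),int(uv[0])]
    c=np.argwhere(l==k)[:,::-1].astype(np.int32); S=8
    return cv2.convexHull(c).reshape(-1,2).astype(np.float32)
def boxhull(p,q,hx,hy,z0,z1):
    x,y,a=q; c,s=np.cos(a),np.sin(a)
    P=[[x+c*u-s*v,y+s*u+c*v,z] for u in(-hx,hx) for v in(-hy,hy) for z in(z0,z1)]
    return cv2.convexHull(np.float32(proj(p,P))).reshape(-1,2)
def fit(ps,hulls,q0,hx=80,hy=65,z0=3,z1=35):
    def cost(q):
        t=0
        for p,h in zip(ps,hulls):
            b=boxhull(p,q,hx,hy,z0,z1); i,_=cv2.intersectConvexConvex(h,b)
            t+=cv2.contourArea(h)+cv2.contourArea(b)-2*i
        return t
    return minimize(cost,q0,method='Nelder-Mead',options=dict(initial_simplex=np.array(q0)+np.array([[0,0,0],[20,0,0],[0,20,0],[0,0,.2]]),maxiter=600))
E
python3 - <<'E'
import pickle; from h import *
a=pickle.load(open('scene.pkl','rb'));b=pickle.load(open('side.pkl','rb'))
for n,u,v in(('A',(287,237),(362,251)),('B',(469,178),(238,405))):
    hs=[greymask(a,u),greymask(b,v)]; x=unproj(b,v,10); print(n,x,[cv2.contourArea(h) for h in hs])
    for ps,h in(([a],hs[:1]),([b],hs[1:]),([a,b],hs)):
        r=fit(ps,h,[x[0],x[1],1.5]); print(r.x.round(3),r.fun)
for n,u,v in(('spool',None,(254,312)),('bottle',None,(264,255)),('pot',None,(386,188))): print(n,unproj(b,v,3).round())
for s in((304,122),): print(unproj(a,s,131))
t1=topdown(a,131,350,750,-100,300,.9);t2=topdown(b,131,350,750,-100,300,.9)
c=cv2.resize(a['img'][185:290,225:355],(350,283),interpolation=cv2.INTER_CUBIC)
im=np.zeros((600,800,3),np.uint8); im[:360,:360]=t1; im[:360,370:730]=t2
c=cv2.resize(c,(289,234)); im[364:598,:289]=c
t3=topdown(a,3,350,750,-100,300,.58); im[364:596,300:532]=t3
cv2.imwrite('pics/c1.png',im[:,:,::-1])
E
```

```text
A [ 514.75391334 -166.01437367   10.        ] [3893.0, 3163.5]
[ 518.352 -138.172    1.887] 95.09324628300965
[ 519.708 -141.515    1.869] 408.1468007210642
[ 518.737 -139.617    1.885] 519.6745292553678
B [774.04755608 277.56298489  10.        ] [3198.0, 5313.0]
[769.305 274.044   1.934] 99.2390478127636
[771.068 271.699   1.926] 109.5535467308946
[770.55  271.882   1.924] 261.7450181967579
spool [773.  39.   3.]
bottle [ 772. -145.    3.]
pot [ 439. -435.    3.]
[399.46720017  74.42526026 131.        ]Traceback (most recent call last):
  File "<stdin>", line 13, in <module>
ValueError: could not broadcast input array from shape (231,231,3) into shape (232,232,3)
```

A is at y≈-140 and B at y≈+272, so A is the tray. Next is a composite to confirm it and measure the grinder.

```bash
python3 - <<'E'
import pickle; from h import *
a=pickle.load(open('scene.pkl','rb'));b=pickle.load(open('side.pkl','rb'))
im=np.zeros((600,800,3),np.uint8)
def put(t,r,c): im[r:r+t.shape[0],c:c+t.shape[1]]=t[:600-r,:800-c]
put(topdown(a,131,350,690,20,350,1.15),0,0); put(topdown(b,131,350,690,20,350,1.15),0,400)
d=a['img'].copy()
cv2.polylines(d,[boxhull(a,[518.5,-139,1.886],80,65,3,35).round().astype(int)],True,(0,255,0),1)
put(cv2.resize(d[185:290,225:355],(270,218)),382,0); put(cv2.resize(b['img'][205:295,320:410],(218,218)),382,275)
put(topdown(a,3,350,690,20,230,.85),382,500)
cv2.imwrite('pics/c1.png',im[:,:,::-1])
E
```

```text
(no output)
```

View pics/c1.png

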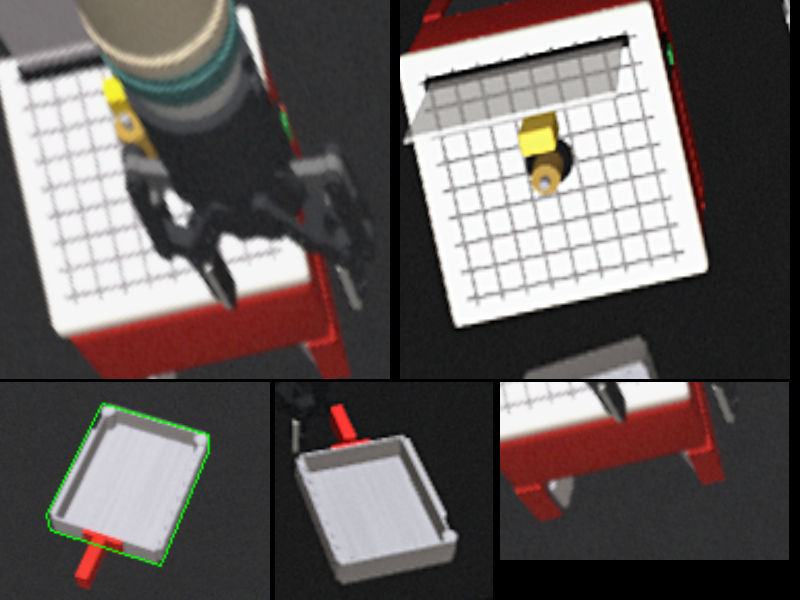

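In the scene crop, A (grey pan, red grip toward -y) matches the fitted outline within about 1 px. B sits far left, so A is confirmed. The deck's front corners at z=131 are about (400,66) and (616,115), which gives a 222 mm width against the stated 224. I'll move above A's grip first, which also clears the view of the grinder.

>>> step_arm --series '[[[0,0,0,-0.283,-0.103,0,0],[0,0,0,-0.283,-0.103,0,0],[0,0,0,-0.283,-0.103,0,0],[0,0,0,-0.283,-0.103,0,0],[0,0,0,-0.283,-0.103,0,0],[0,0,0,-0.283,-0.103,0,0],[0,0,-0.134,0,0,0.2,0],[0,0,-0.134,0,0,0.2,0],[0,0,-0.134,0,0,0.2,0],[0,0,0,0,0,0,0],[0,0,0,0,0,0,0]]]'

```text
clock: 2.1
eef_pos: [557.4, -254.8, 141.5]
tool_rot: [-3.141, -0.0, 1.884]
force: [0.4, -0.1, 0.2]
width: 85.4
gripper_force: 0.0
```

```bash
cat >> h.py <<'E'
def whitehull(p,uv,thr=215):
    h=cv2.cvtColor(p['img'],cv2.COLOR_RGB2HSV); m=((h[...,1]<40)&(h[...,2]>thr)).astype(np.uint8)
    m=cv2.morphologyEx(m,cv2.MORPH_CLOSE,np.ones((7,7))); m=cv2.morphologyEx(m,cv2.MORPH_OPEN,np.ones((5,5)))
    n,l,st,_=cv2.connectedComponentsWithStats(m); r=[k for k in range(1,n) if st[k,4]>1500]
    k=min(r,key=lambda k:np.hypot(*(np.argwhere(l==k).mean(0)[::-1]-uv)))
    return cv2.convexHull(np.argwhere(l==k)[:,::-1].astype(np.int32)).reshape(-1,2).astype(np.float32)
E
python3 - <<'E'
import pickle; from h import *; from cell import ctrl
s=ctrl.read_state(); print({k:s[k] for k in('clock','eef_pos','tool_rot','force','width')})
P={n:ctrl.get_image(n) for n in('scene','side','wrist')}; pickle.dump(P,open('P1.pkl','wb'))
a,b=P['scene'],P['side']
hs=[whitehull(a,(365,115)),whitehull(b,(388,350))]
g0=[485,205,1.79]
for z0 in(131,125,120,115):
  for n,ps,h in(('a',[a],hs[:1]),('b',[b],hs[1:]),('ab',[a,b],hs)):
    r=fit(ps,h,g0,118,112,z0,131); x,y,t=r.x; print(z0,n,r.x.round(3),round(r.fun), 'mouth',(x-118*np.cos(t)).round(1),(y-118*np.sin(t)).round(1))
im=np.zeros((520,800,3),np.uint8)
for i,(p,h,(u,v)) in enumerate(((a,hs[0],(365,120)),(b,hs[1],(388,360)))):
    d=p['img'].copy(); cv2.polylines(d,[h.astype(int)],True,(0,255,0),1); im[:,i*400:i*400+400]=cv2.resize(d[v-90:v+90,u-69:u+69],(400,520))
cv2.imwrite('pics/c2.png',im[:,:,::-1])
E
```

```text
{'clock': 2.1, 'eef_pos': array([ 557.38470306, -254.79342369,  141.53568852]), 'tool_rot': array([-3.14133723e+00, -3.55935961e-04,  1.88392346e+00]), 'force': array([ 0.44131666, -0.08945126,  0.19229761]), 'width': 85.43587976284076}
131 a [482.405 200.353   1.794] 111 mouth 508.5 85.3
131 b [482.391 208.869   1.789] 209 mouth 508.0 93.7
131 ab [481.726 205.655   1.789] 546 mouth 507.3 90.5
125 a [480.754 205.201   1.792] 88 mouth 506.6 90.1
125 b [482.226 206.076   1.789] 75 mouth 507.8 90.9
125 ab [481.579 205.665   1.789] 224 mouth 507.1 90.5
120 a [479.039 209.396   1.791] 205 mouth 504.9 94.3
120 b [482.107 203.85    1.789] 110 mouth 507.6 88.6
120 ab [481.964 203.829   1.788] 413 mouth 507.4 88.6
115 a [477.207 213.551   1.791] 326 mouth 503.0 98.4
115 b [482.002 201.544   1.788] 216 mouth 507.4 86.3
115 ab [481.622 203.259   1.789] 704 mouth 507.2 88.1
```

View pics/c2.png

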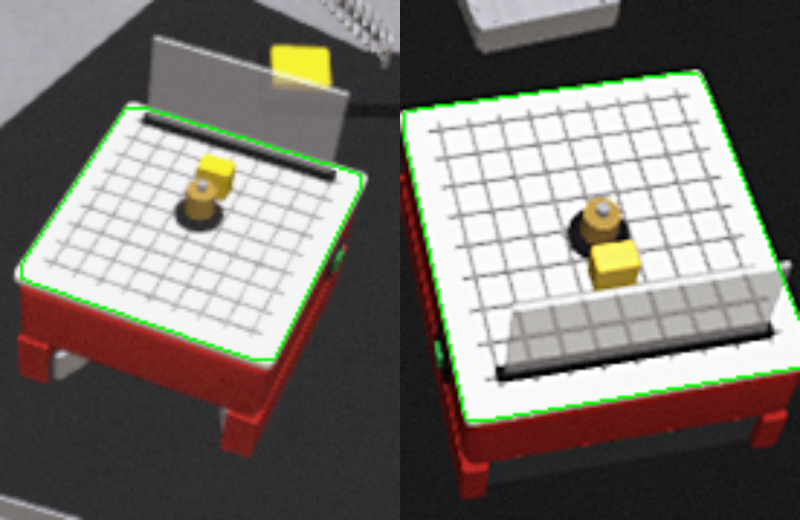

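With a 6 mm thick deck, both cameras agree that the mouth is at (507.3, 90.6) with yaw 1.790. The deck outline is clean in both crops, and a grey runner flare is just visible under the left of the mouth. Now I'll descend and pinch the grip.

>>> step_arm --series '[[[0,0,0,0,-0.007,0.28,0],[0,0,0,0,0,0.28,0],[0,0,0,0,0,0.2,0],[0,0,0,0,0,0.1,0],[0,0,0,0,0,0,0],[0,0,0,0,0,0,0],[0,0,0,0,0,0,1],[0,0,0,0,0,0,1],[0,0,0,0,0,0,1],[0,0,0,0,0,0,1],[0,0,0,0,0,0,1],[0,0,0,0,0,0,1]]]'

```text
clock: 3.45
eef_pos: [556.6, -255.0, 12.7]
tool_rot: [3.141, 0.0, 1.886]
force: [-1.2, -0.2, 3.8]
width: 13.4
gripper_force: 61.0
```

```bash
python3 - <<'E'
import pickle; from h import *; from cell import ctrl
s=ctrl.read_state(); print({k:s[k] for k in('clock','eef_pos','tool_rot','force','torque','width','gripper_force')})
P={n:ctrl.get_image(n) for n in('scene','side')}; pickle.dump(P,open('P2.pkl','wb'))
a,b=P['scene'],P['side']
hs=[greymask(a,(290,235)),greymask(b,(362,255))]
print([cv2.contourArea(h) for h in hs])
for ps,h in(([a],hs[:1]),([b],hs[1:]),([a,b],hs)):
    r=fit(ps,h,[518,-139,1.88]); print(r.x.round(3),r.fun)
cv2.imwrite('pics/c3.png',np.hstack([cv2.resize(p['img'][v-80:v+80,u-80:u+80],(400,400)) for p,u,v in((a,290,240),(b,362,250))])[:,:,::-1])
E
```

```text
{'clock': 3.45, 'eef_pos': array([ 556.61543255, -255.0380659 ,   12.74672537]), 'tool_rot': array([3.14105155e+00, 3.01101577e-04, 1.88643189e+00]), 'force': array([-1.18810531, -0.16990356,  3.77171662]), 'torque': array([ 0.0613287 ,  0.08673049, -0.02869327]), 'width': 13.377400670139854, 'gripper_force': 61.02407097816467}
[286072.0, 2826.0]
[ 8.08905e+02 -4.69914e+02  6.62000e-01] 278947.1631550945
[ 518.386 -140.978    1.855] 108.08777031558566
[ 518.54  -141.227    1.853] 282311.51024889713
```

View pics/c3.png

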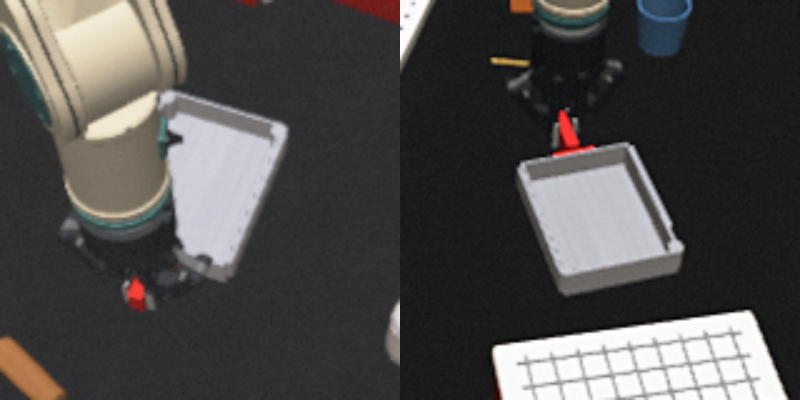

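The grip is pinched (opening 13.4 mm, about 61 N), and the side view shows the tray still flat and in line with the tool. I'll align it with the bay, with the nose about 15 mm short of the mouth.

>>> step_arm --series '[[[0,0,0.0614,0,0,-0.002,1],[0,0,0.0614,0,0,0,1],[0,0,0,0.0867,0.018,0,1],[0,0,0,0.0867,0.018,0,1],[0,0,0,0.0867,0.018,0,1],[0,0,0,0.0867,0.018,0,1],[0,0,0,0.0867,0.018,0,1],[0,0,0,0.0867,0.018,0,1],[0,0,0,0.0867,0.018,0,1],[0,0,0,0.0867,0.018,0,1],[0,0,0,0.0867,0.018,0,1],[0,0,0,0.0867,0.018,0,1]]]'

```text
clock: 4.75
eef_pos: [554.4, -121.3, 12.7]
tool_rot: [3.141, 0.0, 1.79]
force: [-0.0, -3.2, 4.9]
width: 13.1
gripper_force: 61.3
```

>>> step_arm --series '[[[0,0,0,0,0,0,1],[0,0,0,0,0,0,1]]]'

```text
clock: 4.95
eef_pos: [554.3, -119.0, 12.5]
tool_rot: [-3.141, -0.003, 1.792]
force: [0.3, 4.8, 4.9]
width: 12.9
gripper_force: 61.3
```

```bash
cat > st.py <<'E'
import numpy as np
from cell import ctrl
M=np.array([507.3,90.6]);u=np.array([-.2175,.9761]);v=np.array([.9761,.2175])  # v = tool y = grinder -y
def show():
    s=ctrl.read_state(); d=np.array(s['eef_pos'][:2])-M; f=np.array(s['force']); t=s['torque']
    print('t',round(s['clock'],2),'nose_x',round(d@u+203,1),'lat(tool y)',round(d@v,2),'z',round(s['eef_pos'][2],1),'yaw',round(s['tool_rot'][2],4),'F push',round(f[:2]@u,1),'lat',round(f[:2]@v,1),'z',round(f[2],1),'T',np.round(t,2),'w',round(s['width'],1))
if __name__=='__main__': show()
E
python3 - <<'E'
import st; st.show()
import pickle; from h import *; from cell import ctrl
P={n:ctrl.get_image(n) for n in('scene','side')}; pickle.dump(P,open('P3.pkl','wb'))
cv2.imwrite('pics/c4.png',np.hstack([cv2.resize(p['img'][v-80:v+80,u-80:u+80],(400,400)) for p,u,v in((P['scene'],340,180),(P['side'],370,270))])[:,:,::-1])
E
```

```text
t 4.95 nose_x -11.8 lat(tool y) 0.26 z 12.5 yaw 1.7924 F push 4.6 lat 1.3 z 4.9 T [ 0.95 -0.05 -0.03] w 12.9
```

View pics/c4.png

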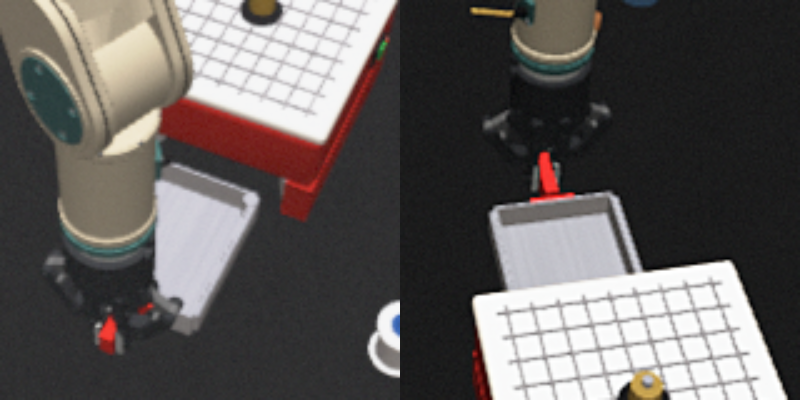

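The tray is parallel to the grinder front in both crops: rear rim slope -0.139 against deck front slope -0.131. I'll check the lateral centring from the rear rim corners, side px (326,274.8) and (374.8,268), and let the force settle.

>>> step_arm --series '[[[0,0,0,0,0,0,1],[0,0,0,0,0,0,1],[0,0,0,0,0,0,1]]]'

```text
clock: 5.35
eef_pos: [554.2, -120.1, 12.5]
tool_rot: [-3.141, -0.003, 1.791]
force: [0.2, 3.7, 5.5]
width: 13.6
gripper_force: 61.3
```

```bash
python3 - <<'E'
import st,pickle; from st import *; from h import *
b=pickle.load(open('P3.pkl','rb'))['side']
c=[unproj(b,q,35)[:2] for q in((326,274.8),(374.8,268))]; m=(c[0]+c[1])/2
print(c,np.linalg.norm(c[0]-c[1]),'lat',(m-M)@v,'x',(m-M)@u); st.show()
E
```

```text
[array([606.29312974, -58.12328161]), array([485.73309271, -86.36792795])] 123.8244021771668 lat 2.368948828781117 x -167.37369651961157
t 5.35 nose_x -12.9 lat(tool y) -0.09 z 12.5 yaw 1.7908 F push 3.6 lat 1.0 z 5.5 T [ 0.95 -0.08  0.02] w 13.6
```

>>> step_arm --series '[[[0,0.004,0,0,0,-0.003,1],[0,0,0,0,0,0,1],[0,0,0,0,0,0,1]]]'

```text
clock: 5.65
eef_pos: [553.8, -122.2, 12.7]
tool_rot: [-3.141, -0.004, 1.79]
force: [-0.5, 1.1, 1.5]
width: 13.0
gripper_force: 60.7
```

```bash
python3 st.py
```

```text
t 5.65 nose_x -14.8 lat(tool y) -0.9 z 12.7 yaw 1.7898 F push 1.1 lat -0.2 z 1.5 T [ 0.2  -0.07  0.12] w 13.0
```

>>> step_arm --series '[[[0,0,0,0.02,0,0,1],[0,0,0,0.02,0,0,1],[0,0,0,0.02,0,0,1],[0,0,0,0.02,0,0,1],[0,0,0,0.02,0,0,1],[0,0,0,0.02,0,0,1],[0,0,0,0.02,0,0,1],[0,0,0,0.02,0,0,1]]]'

```text
clock: 6.45
eef_pos: [549.1, -98.4, 13.1]
tool_rot: [-3.142, -0.003, 1.79]
force: [0.3, 0.6, -1.9]
width: 13.1
gripper_force: 60.2
```

```bash
python3 st.py
```

```text
t 6.45 nose_x 9.4 lat(tool y) -0.33 z 13.1 yaw 1.7902 F push 0.6 lat 0.4 z -1.9 T [-0.2  -0.09  0.01] w 13.1
```

>>> step_arm --series '[[[0,0,0,0.013,0,0,1],[0,0,0,0.013,0,0,1],[0,0,0,0.013,0,0,1],[0,0,0,0,0,0,1]]]'

```text
clock: 6.85
eef_pos: [547.8, -92.7, 13.2]
tool_rot: [-3.142, -0.003, 1.791]
force: [0.3, -0.7, -1.7]
width: 13.0
gripper_force: 60.2
```

```bash
python3 st.py
```

```text
t 6.85 nose_x 15.3 lat(tool y) -0.3 z 13.2 yaw 1.7905 F push -0.7 lat 0.1 z -1.7 T [-0.28 -0.06 -0.04] w 13.0
```

>>> step_arm --series '[[[0,0,0,0.013,0,0,1],[0,0,0,0.013,0,0,1],[0,0,0,0.013,0,0,1],[0,0,0,0,0,0,1]]]'

```text
clock: 7.25
eef_pos: [546.5, -86.8, 13.2]
tool_rot: [-3.142, -0.004, 1.791]
force: [-0.2, -0.3, -2.2]
width: 13.2
gripper_force: 60.2
```

```bash
python3 st.py
```

```text
t 7.25 nose_x 21.3 lat(tool y) -0.29 z 13.2 yaw 1.7906 F push -0.2 lat -0.3 z -2.2 T [-0.22 -0.07  0.07] w 13.2
```

>>> step_arm --series '[[[0,0,0,0.013,0,0,1],[0,0,0,0.013,0,0,1],[0,0,0,0,0,0,1]]]'

```text
clock: 7.55
eef_pos: [545.7, -83.0, 13.2]
tool_rot: [-3.142, -0.003, 1.791]
force: [0.1, 0.4, -2.0]
width: 13.2
gripper_force: 60.2
```

```bash
python3 st.py
```

```text
t 7.55 nose_x 25.2 lat(tool y) -0.3 z 13.2 yaw 1.7905 F push 0.3 lat 0.2 z -2.0 T [-0.21 -0.03 -0.01] w 13.2
```

>>> step_arm --series '[[[0,0,0,0.013,0,0,1],[0,0,0,0.013,0,0,1],[0,0,0,0,0,0,1]]]'

```text
clock: 7.85
eef_pos: [544.8, -79.2, 13.2]
tool_rot: [-3.142, -0.004, 1.791]
force: [0.3, -0.4, -1.6]
width: 13.1
gripper_force: 60.2
```

```bash
python3 st.py
```

```text
t 7.85 nose_x 29.1 lat(tool y) -0.3 z 13.2 yaw 1.7905 F push -0.5 lat 0.2 z -1.6 T [-0.17 -0.04  0.01] w 13.1
```

>>> step_arm --series '[[[0,0,0,0.013,0,0,1],[0,0,0,0.013,0,0,1],[0,0,0,0,0,0,1]]]'

```text
clock: 8.15
eef_pos: [544.0, -75.4, 13.2]
tool_rot: [-3.142, -0.003, 1.791]
force: [0.8, -0.9, -1.7]
width: 13.1
gripper_force: 60.2
```

```bash
python3 st.py
```

```text
t 8.15 nose_x 33.0 lat(tool y) -0.33 z 13.2 yaw 1.7906 F push -1.1 lat 0.6 z -1.7 T [-0.21 -0.03 -0.01] w 13.1
```

>>> step_arm --series '[[[0,0,0,0.013,0,0,1],[0,0,0,0.013,0,0,1],[0,0,0,0,0,0,1]]]'

```text
clock: 8.45
eef_pos: [543.6, -71.9, 13.3]
tool_rot: [3.141, -0.003, 1.79]
force: [0.5, -0.3, -1.5]
width: 13.1
gripper_force: 60.2
```

```bash
python3 st.py
```

```text
t 8.45 nose_x 36.5 lat(tool y) 0.11 z 13.3 yaw 1.7901 F push -0.4 lat 0.4 z -1.5 T [-0.23 -0.19 -0.12] w 13.1
```

>>> step_arm --series '[[[0,0,0,0.013,0,0,1],[0,0,0,0.013,0,0,1],[0,0,0,0,0,0,1]]]'

```text
clock: 8.75
eef_pos: [543.5, -68.4, 13.5]
tool_rot: [3.139, -0.002, 1.789]
force: [3.4, -0.8, -1.8]
width: 13.0
gripper_force: 60.3
```

```bash
python3 st.py
```

```text
t 8.75 nose_x 40.0 lat(tool y) 0.75 z 13.5 yaw 1.7893 F push -1.5 lat 3.1 z -1.8 T [-0.55 -0.63 -0.34] w 13.0
```

>>> step_arm --series '[[[0,0,0,0.013,0,0,1],[0,0,0,0.013,0,0,1],[0,0,0,0,0,0,1]]]'

```text
clock: 9.05
eef_pos: [542.0, -63.8, 13.4]
tool_rot: [3.14, -0.004, 1.79]
force: [3.8, 0.4, -2.3]
width: 13.2
gripper_force: 60.7
```

```bash
python3 st.py
```

```text
t 9.05 nose_x 44.7 lat(tool y) 0.34 z 13.4 yaw 1.7899 F push -0.4 lat 3.8 z -2.3 T [-0.32 -0.77 -0.57] w 13.2
```

>>> step_arm --series '[[[0,0,0,0,0.01,0,1],[0,0,0,0,0,0,1],[0,0,0,0,0,0,1]]]'

```text
clock: 9.35
eef_pos: [542.5, -63.6, 13.1]
tool_rot: [-3.141, -0.004, 1.79]
force: [2.5, 0.5, -2.3]
width: 13.3
gripper_force: 60.5
```

```bash
python3 st.py
```

```text
t 9.35 nose_x 44.8 lat(tool y) 0.84 z 13.1 yaw 1.7904 F push -0.1 lat 2.6 z -2.3 T [ 0.02 -0.53 -0.49] w 13.3
```

>>> step_arm --series '[[[0,0,0,0,0.01,0,1],[0,0,0,0,0.007,0,1],[0,0,0,0,0,0,1],[0,0,0,0,0,0,1]]]'

```text
clock: 9.75
eef_pos: [544.7, -63.8, 13.1]
tool_rot: [-3.14, -0.003, 1.791]
force: [0.7, -0.1, -2.9]
width: 13.4
gripper_force: 60.2
```

```bash
python3 st.py
```

```text
t 9.75 nose_x 44.2 lat(tool y) 2.93 z 13.1 yaw 1.7906 F push -0.3 lat 0.6 z -2.9 T [-0.18 -0.08  0.01] w 13.4
```

>>> step_arm --series '[[[0,0,0,0.013,0,0,1],[0,0,0,0.013,0,0,1],[0,0,0,0.013,0,0,1],[0,0,0,0,0,0,1]]]'

```text
clock: 10.15
eef_pos: [544.0, -57.3, 13.2]
tool_rot: [-3.141, -0.004, 1.791]
force: [1.1, -0.1, -1.5]
width: 13.0
gripper_force: 60.2
```

```bash
python3 st.py
```

```text
t 10.15 nose_x 50.7 lat(tool y) 3.7 z 13.2 yaw 1.7908 F push -0.3 lat 1.0 z -1.5 T [-0.22 -0.01  0.02] w 13.0
```

>>> step_arm --series '[[[0,0,0,0.013,0,0,1],[0,0,0,0.013,0,0,1],[0,0,0,0.013,0,0,1],[0,0,0,0,0,0,1]]]'

```text
clock: 10.55
eef_pos: [542.8, -51.7, 13.3]
tool_rot: [-3.142, -0.003, 1.791]
force: [-0.0, -0.7, -2.1]
width: 13.0
gripper_force: 60.2
```

```bash
python3 st.py
```

```text
t 10.55 nose_x 56.4 lat(tool y) 3.75 z 13.3 yaw 1.7907 F push -0.6 lat -0.2 z -2.1 T [-0.2  -0.02  0.04] w 13.0
```

Sliding freely now. I'll continue in slightly longer, checked steps.

>>> step_arm --series '[[[0,0,0,0.016,0,0,1],[0,0,0,0.016,0,0,1],[0,0,0,0.016,0,0,1],[0,0,0,0.016,0,0,1],[0,0,0,0,0,0,1]]]'

```text
clock: 11.05
eef_pos: [540.8, -42.2, 13.3]
tool_rot: [-3.142, -0.004, 1.791]
force: [0.4, 0.8, -1.6]
width: 12.5
gripper_force: 60.2
```

```bash
python3 st.py
```

```text
t 11.05 nose_x 66.1 lat(tool y) 3.77 z 13.3 yaw 1.7908 F push 0.7 lat 0.6 z -1.6 T [-0.27 -0.05  0.05] w 12.5
```

>>> step_arm --series '[[[0,0,0,0.016,0,0,1],[0,0,0,0.016,0,0,1],[0,0,0,0.016,0,0,1],[0,0,0,0.016,0,0,1],[0,0,0,0,0,0,1]]]'

```text
clock: 11.55
eef_pos: [538.6, -32.9, 13.3]
tool_rot: [-3.141, -0.004, 1.791]
force: [0.1, -1.1, -2.4]
width: 13.1
gripper_force: 60.2
```

```bash
python3 st.py
```

```text
t 11.55 nose_x 75.7 lat(tool y) 3.74 z 13.3 yaw 1.7907 F push -1.1 lat -0.2 z -2.4 T [-0.24 -0.09  0.03] w 13.1
```

The tray is being carried slightly off the mat (Fz ≈ its weight), so I'll ease it down while advancing.

>>> step_arm --series '[[[0,0,0,0.016,0,0.003,1],[0,0,0,0.016,0,0,1],[0,0,0,0.016,0,0,1],[0,0,0,0.016,0,0,1],[0,0,0,0,0,0,1]]]'

```text
clock: 12.05
eef_pos: [536.5, -23.5, 12.9]
tool_rot: [-3.142, -0.004, 1.791]
force: [-0.4, 0.9, -1.3]
width: 13.0
gripper_force: 60.2
```

```bash
python3 st.py
```

```text
t 12.05 nose_x 85.3 lat(tool y) 3.73 z 12.9 yaw 1.7908 F push 0.9 lat -0.2 z -1.3 T [-0.26 -0.03  0.  ] w 13.0
```

>>> step_arm --series '[[[0,0,0,0.016,0,0,1],[0,0,0,0.016,0,0,1],[0,0,0,0.016,0,0,1],[0,0,0,0.016,0,0,1],[0,0,0,0,0,0,1]]]'

```text
clock: 12.55
eef_pos: [534.4, -14.1, 12.9]
tool_rot: [-3.141, -0.004, 1.791]
force: [-1.1, -0.8, -1.4]
width: 13.1
gripper_force: 60.2
```

```bash
python3 st.py
```

```text
t 12.55 nose_x 94.9 lat(tool y) 3.72 z 12.9 yaw 1.7908 F push -0.6 lat -1.3 z -1.4 T [-0.25 -0.08 -0.03] w 13.1
```

>>> step_arm --series '[[[0,0,0,0.016,0,0.003,1],[0,0,0,0.016,0,0,1],[0,0,0,0.016,0,0,1],[0,0,0,0.016,0,0,1],[0,0,0,0,0,0,1]]]'

```text
clock: 13.05
eef_pos: [532.6, -4.6, 12.7]
tool_rot: [3.141, -0.004, 1.791]
force: [0.2, 0.2, 0.6]
width: 13.2
gripper_force: 60.6
```

```bash
python3 st.py
```

```text
t 13.05 nose_x 104.5 lat(tool y) 3.99 z 12.7 yaw 1.7906 F push 0.1 lat 0.3 z 0.6 T [-0.03 -0.1   0.01] w 13.2
```

>>> step_arm --series '[[[0,0,0,0.013,0,0,1],[0,0,0,0.013,0,0,1],[0,0,0,0.013,0,0,1],[0,0,0,0,0,0,1]]]'

```text
clock: 13.45
eef_pos: [531.3, 0.7, 12.6]
tool_rot: [3.141, -0.003, 1.79]
force: [-0.6, -0.6, 1.9]
width: 13.3
gripper_force: 60.8
```

```bash
python3 st.py
```

```text
t 13.45 nose_x 110.0 lat(tool y) 3.9 z 12.6 yaw 1.7902 F push -0.4 lat -0.7 z 1.9 T [-0.29 -0.15 -0.01] w 13.3
```

>>> step_arm --series '[[[0,0,0,0.01,0,0,1],[0,0,0,0.01,0,0,1],[0,0,0,0.01,0,0,1],[0,0,0,0,0,0,1]]]'

```text
clock: 13.85
eef_pos: [530.5, 4.3, 12.7]
tool_rot: [3.141, -0.002, 1.79]
force: [0.5, -2.6, 3.3]
width: 13.5
gripper_force: 60.9
```

```bash
python3 st.py
```

```text
t 13.85 nose_x 113.7 lat(tool y) 3.87 z 12.7 yaw 1.7897 F push -2.7 lat -0.1 z 3.3 T [-0.84 -0.19  0.01] w 13.5
```

>>> step_arm --series '[[[0,0,0,0.01,0,0,1],[0,0,0,0.01,0,0,1],[0,0,0,0,0,0,1]]]'

```text
clock: 14.15
eef_pos: [529.9, 6.8, 12.7]
tool_rot: [3.141, -0.002, 1.789]
force: [0.9, -5.0, 3.4]
width: 13.3
gripper_force: 61.0
```

```bash
python3 st.py
```

```text
t 14.15 nose_x 116.3 lat(tool y) 3.81 z 12.7 yaw 1.7893 F push -5.1 lat -0.2 z 3.4 T [-1.04 -0.25  0.06] w 13.3
```

The catch is resisting (5 N). I'll continue gently.

>>> step_arm --series '[[[0,0,0,0.01,0,0,1],[0,0,0,0.01,0,0,1],[0,0,0,0,0,0,1]]]'

```text
clock: 14.45
eef_pos: [529.1, 9.7, 12.7]
tool_rot: [3.141, -0.002, 1.789]
force: [0.2, -4.8, 4.4]
width: 13.1
gripper_force: 61.0
```

```bash
python3 st.py
```

```text
t 14.45 nose_x 119.3 lat(tool y) 3.7 z 12.7 yaw 1.7891 F push -4.7 lat -0.8 z 4.4 T [-1.1  -0.22 -0.02] w 13.1
```

>>> step_arm --series '[[[0,0,0,0.01,0,0,1],[0,0,0,0,0,0,1]]]'

```text
clock: 14.65
eef_pos: [528.6, 11.2, 12.7]
tool_rot: [-3.142, -0.002, 1.789]
force: [0.9, -4.6, 4.6]
width: 13.0
gripper_force: 61.1
```

```bash
python3 st.py
```

```text
t 14.65 nose_x 120.9 lat(tool y) 3.58 z 12.7 yaw 1.789 F push -4.7 lat -0.1 z 4.6 T [-1.06 -0.2  -0.05] w 13.0
```

>>> step_arm --series '[[[0,0,0,0.01,0,0,1],[0,0,0,0.01,0,0,1],[0,0,0,0,0,0,1]]]'

```text
clock: 14.95
eef_pos: [527.8, 14.8, 12.7]
tool_rot: [-3.141, -0.003, 1.79]
force: [0.6, -4.3, 4.6]
width: 12.8
gripper_force: 61.1
```

```bash
python3 st.py
```

```text
t 14.95 nose_x 124.6 lat(tool y) 3.54 z 12.7 yaw 1.7895 F push -4.3 lat -0.4 z 4.6 T [-0.85 -0.13 -0.14] w 12.8
```

>>> step_arm --series '[[[0,0,0,0.01,0,0,1],[0,0,0,0,0,0,1]]]'

```text
clock: 15.15
eef_pos: [527.4, 16.8, 12.6]
tool_rot: [-3.141, -0.004, 1.79]
force: [0.0, -2.8, 5.4]
width: 13.0
gripper_force: 61.2
```

```bash
python3 st.py
```

```text
t 15.15 nose_x 126.6 lat(tool y) 3.6 z 12.6 yaw 1.7901 F push -2.8 lat -0.6 z 5.4 T [-0.76 -0.13 -0.07] w 13.0
```

Force is easing, so the tray is past the peak. Small steps to the stop.

>>> step_arm --series '[[[0,0,0,0.008,0,0,1],[0,0,0,0,0,0,1]]]'

```text
clock: 15.35
eef_pos: [527.2, 18.2, 12.6]
tool_rot: [-3.141, -0.004, 1.79]
force: [0.1, -2.5, 4.7]
width: 13.0
gripper_force: 61.1
```

```bash
python3 st.py
```

```text
t 15.35 nose_x 128.0 lat(tool y) 3.71 z 12.6 yaw 1.7904 F push -2.5 lat -0.4 z 4.7 T [-0.61 -0.03 -0.09] w 13.0
```

>>> step_arm --series '[[[0,0,0,0.008,0,0,1],[0,0,0,0,0,0,1]]]'

```text
clock: 15.55
eef_pos: [527.0, 19.3, 12.6]
tool_rot: [3.142, -0.004, 1.79]
force: [0.6, -1.6, 3.6]
width: 13.5
gripper_force: 61.1
```

```bash
python3 st.py
```

```text
t 15.55 nose_x 129.1 lat(tool y) 3.78 z 12.6 yaw 1.7904 F push -1.7 lat 0.2 z 3.6 T [-0.5  -0.04 -0.1 ] w 13.5
```

>>> step_arm --series '[[[0,0,0,0.008,0,0,1],[0,0,0,0,0,0,1]]]'

```text
clock: 15.75
eef_pos: [526.9, 20.5, 12.6]
tool_rot: [3.141, -0.003, 1.791]
force: [0.9, -2.3, 4.0]
width: 13.0
gripper_force: 61.0
```

```bash
python3 st.py
```

```text
t 15.75 nose_x 130.3 lat(tool y) 3.89 z 12.6 yaw 1.7907 F push -2.5 lat 0.4 z 4.0 T [-0.45 -0.15 -0.02] w 13.0
```

>>> step_arm --series '[[[0,0,0,0.008,0,0,1],[0,0,0,0,0,0,1]]]'

```text
clock: 15.95
eef_pos: [526.9, 20.8, 12.6]
tool_rot: [3.141, -0.003, 1.79]
force: [0.8, -4.3, 2.6]
width: 13.0
gripper_force: 60.9
```

```bash
python3 st.py
```

```text
t 15.95 nose_x 130.6 lat(tool y) 3.92 z 12.6 yaw 1.79 F push -4.4 lat -0.1 z 2.6 T [-0.83 -0.26  0.02] w 13.0
```

>>> step_arm --series '[[[0,0,0,0.008,0,0,1],[0,0,0,0,0,0,1]]]'

```text
clock: 16.15
eef_pos: [527.1, 20.9, 12.6]
tool_rot: [3.141, -0.001, 1.789]
force: [2.2, -5.8, 2.5]
width: 13.0
gripper_force: 60.7
```

```bash
python3 st.py
```

```text
t 16.15 nose_x 130.6 lat(tool y) 4.12 z 12.6 yaw 1.7894 F push -6.2 lat 0.9 z 2.5 T [-1.3  -0.38  0.09] w 13.0
```

Stop felt: position holds at 130.6 while the force rises. One last small press, then release and lift.

>>> step_arm --series '[[[0,0,0,0.008,0,0,1],[0,0,0,0,0,0,1],[0,0,0,0,0,0,1]]]'

```text
clock: 16.45
eef_pos: [527.3, 21.0, 12.6]
tool_rot: [3.14, -0.0, 1.789]
force: [4.0, -8.7, 1.5]
width: 13.1
gripper_force: 60.6
```

```bash
python3 st.py
```

```text
t 16.45 nose_x 130.7 lat(tool y) 4.39 z 12.6 yaw 1.7889 F push -9.4 lat 2.0 z 1.5 T [-1.67 -0.53  0.24] w 13.1
```

>>> step_arm --series '[[[0,0,0,0,0,0,0],[0,0,0,0,0,0,0],[0,0,0,0,0,0,0],[0,0,0,0,0,0,0],[0,0,0,0,0,0,0],[0,0,0,0,0,0,0]]]'

```text
clock: 17.05
eef_pos: [525.9, 23.8, 12.6]
tool_rot: [-3.141, -0.003, 1.79]
force: [0.4, 0.3, 0.2]
width: 85.4
gripper_force: 0.0
```

>>> step_arm --series '[[[0,0,0,-0.01,0,-0.05,0],[0,0,0,-0.01,0,-0.1,0],[0,0,0,-0.02,0,-0.2,0],[0,0,0,-0.1,0,-0.25,0],[0,0,0,-0.2,0,-0.2,0],[0,0,0,-0.2,0,-0.2,0],[0,0,0,-0.2,0,-0.2,0],[0,0,0,-0.2,0,0,0],[0,0,0,-0.2,0,0,0],[0,0,0,0,0,0,0],[0,0,0,0,0,0,0]]]'

```text
clock: 18.15
eef_pos: [562.9, -144.6, 192.4]
tool_rot: [-3.141, -0.003, 1.788]
force: [-0.1, 1.8, -0.6]
width: 85.5
gripper_force: 0.0
```

```bash
python3 - <<'E'
import st; st.show()
import pickle; from h import *; from st import M,u,v; from cell import ctrl
P={n:ctrl.get_image(n) for n in('scene','side')}
o=np.zeros((400,800,3),np.uint8)
for i,(n,c,r) in enumerate((('scene',340,160),('side',370,270))):
    p=P[n]; d=p['img'].copy()
    q=[np.array([*(M-30*u+s*65*v+4*v),z]) for s,z in((-1,3),(1,3),(1,35),(-1,35))]  # expected rear wall when home
    cv2.polylines(d,[(proj(p,q)*16).round().astype(int)],True,(0,255,0),1,cv2.LINE_AA,4)
    o[:,i*400:i*400+400]=cv2.resize(d[r-80:r+80,c-80:c+80],(400,400))
cv2.imwrite('pics/c5.png',o[:,:,::-1])
E
```

```text
t 18.15 nose_x -38.7 lat(tool y) 3.13 z 192.4 yaw 1.7881 F push 1.8 lat 0.3 z -0.6 T [0.01 0.01 0.02] w 85.5
```

View pics/c5.png

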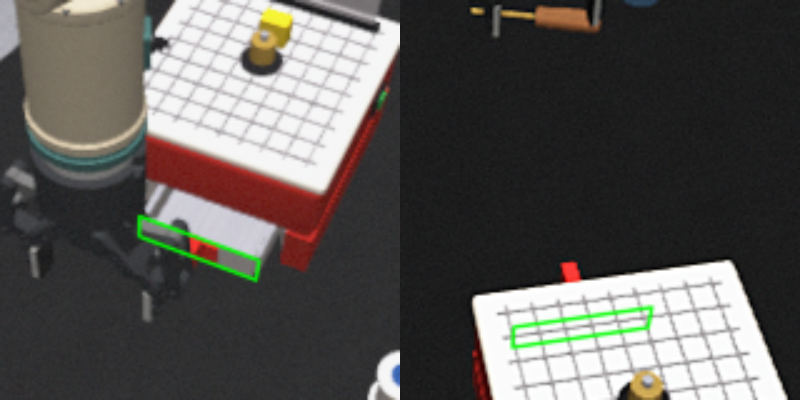

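The scene view shows the tray's rear wall on the outline expected at home, with the grip free and the gripper clear. The stop was felt at 130.6 mm against 130 expected, at 9 N. Handing in.

```bash
python3 -c "
from cell import ctrl
print(ctrl.finish_job())"
```

```text
the job is handed in; nothing more can be done
None
```

I slid the rightmost tray into the bay, found the runners by feel, and pushed it past the catch to the stop with about 9 N. I then let go, backed the arm clear and handed the job in at about 18 s; no verdict came back.

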